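Swap the failed lens module between two tall housings in a carrier

TASK

Swap the failed red-ringed lens module in the blue carrier for the good green-ringed one: first clear both tall housings out of the way by standing them on the grey mat, then take the red module out and stand it in the red tray. Stand the green module in the middle of the carrier's lane, on the grey place where the red one was, and then put each tall housing back, standing in the middle of the pad of its cap's colour. Leave everything released and upright, and do not push the brass tin about.

Things in the scene. Friction and masses are not known exactly. Their poses are not given: they have to be found in the camera images.
- tall_yellow: tall black lamp housing with a yellow cap, upright: 84 mm high, round body 34 mm across above a flared foot 42 mm across (foot and flare end 14 mm up); 0.09 kg nominal. It starts standing on the pad of the cap's colour in the carrier. Origin: centre of its underside; z up its axis
- tall_white: tall black lamp housing with a white cap, upright: 84 mm high, round body 34 mm across above a flared foot 42 mm across (foot and flare end 14 mm up); 0.09 kg nominal. It starts standing on the pad of the cap's colour in the carrier. Origin: centre of its underside; z up its axis
- module_red: short round lens module with a black body 40 mm across and 22 mm high, a red ring and a small clear dome on top (32 mm high in all); 0.06 kg nominal. The failed one, in the middle of the carrier's lane: 10 mm from each wall and 11 mm from each housing's foot, so fingers fit only along the lane, once both housings are gone. Origin: centre of its underside; z up its axis
- module_green: short round lens module with a black body 40 mm across and 22 mm high, a green ring and a small clear dome on top (32 mm high in all); 0.06 kg nominal. The good replacement; it starts on the open bench on the robot's side of the carrier. Origin: centre of its underside; z up its axis
- carrier: fixed blue carrier, 72 mm (x) by 166 mm (y): a lane along y, 60 mm wide, open above and at both ends, between walls 6 mm thick and 38 mm high over the bench. Flat lane floor 8 mm above the bench, with three places 52 mm apart along y: grey in the middle, a yellow and a white pad at the ends. Origin: on the bench under the middle of the grey place
- pad_yellow: fixed yellow floor pad at one end of the carrier's lane, 60 mm (x, across the lane) by 52 mm (y, along the lane), 2 mm thick; its top is level with the lane floor, 8 mm above the bench. Turned with the carrier; the two pads may trade ends. Origin: centre of its underside, 6 mm above the bench
- pad_white: fixed white floor pad at one end of the carrier's lane, 60 mm (x, across the lane) by 52 mm (y, along the lane), 2 mm thick; its top is level with the lane floor, 8 mm above the bench. Turned with the carrier; the two pads may trade ends. Origin: centre of its underside, 6 mm above the bench
- mat: fixed grey mat, 180 mm (x) by 110 mm (y), 3 mm thick, flat on the bench to the left or right of the carrier; room for both tall housings side by side. Origin: centre of its underside
- tray: fixed shallow red open tray, 130 mm by 130 mm outside, walls 4 mm thick and 14 mm high, floor 4 mm thick, on the other side of the carrier from the mat. Origin: centre of its underside
- tin: small brass tin with a lid, a bystander to be left alone: 40 mm across, 32 mm high, loose on the bench on the robot's side of the carrier. Origin: centre of its underside

How it is judged:
On the way, in this order (a step that is already met when the one before it is completed fails the run):
1. both tall housings stand released on the grey mat (x of tall_yellow in the frame of mat between -0.085 and 0.085 m and y of tall_yellow in the frame of mat between -0.05 and 0.05 m and z of each of tall_yellow, tall_white in the frame of mat below 0.008 m and angle between each of tall_yellow, tall_white's own z axis and vertical below 0.12 rad and linear speed of each of tall_yellow, tall_white below 0.02 m/s and contact force between the fingers and tall_yellow below 0.2 N and x of tall_white in the frame of mat between -0.085 and 0.085 m and y of tall_white in the frame of mat between -0.05 and 0.05 m and contact force between the fingers and tall_white below 0.2 N), for 0.2 s.
2. the red module stands released in the red tray (x of module_red in the frame of tray between -0.05 and 0.05 m and y of module_red in the frame of tray between -0.05 and 0.05 m and z of module_red in the frame of tray below 0.012 m and angle between module_red's own z axis and vertical below 0.12 rad and linear speed of module_red below 0.02 m/s and contact force between the fingers and module_red below 0.2 N), for 0.2 s.
3. the green module stands released in the middle of the carrier, the housings still on the mat (all of step 1 and horizontal distance between module_green and carrier below 0.012 m and z of module_green in the frame of carrier below 0.013 m and angle between module_green's own z axis and vertical below 0.12 rad and linear speed of module_green below 0.02 m/s and contact force between the fingers and module_green below 0.2 N), for 0.2 s.
At the end, for the whole second after the job is handed in: Each tall housing stands on the pad of its cap's colour within 13 mm of its middle, the green module on the lane floor within 12 mm of the carrier's middle, the red module on the tray's floor within 50 mm of its centre along each side; all upright (7 degrees), released, at rest (all of step 2 and horizontal distance between tall_yellow and pad_yellow below 0.013 m and z of tall_yellow in the frame of pad_yellow below 0.007 m and angle between each of tall_yellow, tall_white, module_green's own z axis and vertical below 0.12 rad and linear speed of each of tall_yellow, tall_white, module_green below 0.02 m/s and contact force between the fingers and tall_yellow below 0.2 N and horizontal distance between tall_white and pad_white below 0.013 m and z of tall_white in the frame of pad_white below 0.007 m and contact force between the fingers and tall_white below 0.2 N and horizontal distance between module_green and carrier below 0.012 m and z of module_green in the frame of carrier below 0.013 m and contact force between the fingers and module_green below 0.2 N); the robot touches nothing.
It fails at once if the brass tin is moved more than 25 mm or tipped (distance of tin from where it was at the start of the episode above 0.025 m or angle between tin's own z axis and vertical above 0.5 rad).
It also fails if it takes over 136 s, if anything falls off the work surface, if the arm or the gripper's body presses on something with over 40 N, if the wrist force passes 120 N, or if a joint passes its speed limit or range.

ROBOT

A 6-joint arm with a two-finger parallel gripper is mounted at the origin on the work surface. World frame = base frame: x ahead of the robot, y to its left, z up, the work surface at z = 0. Lengths are in m, angles in rad, forces in N, time in s.
With the tool pointing down it reaches from about 0.275 to 0.975 m from the base axis. Payload 8.4 kg.
Tool frame: the origin (TCP) lies on the centre line of the jaws, within the pads' length; the fingertips stand 17 mm ahead of it and the grasp point (between the pads) lies 2 mm behind it; z points along the fingers, y is the direction in which the jaws open and shut (so a half turn about z gives the same grasp; the last joint's range is limited). The gripper opens to 92 mm and grips with 3 to 60 N. Pads are 20 mm wide; open, the fingers measure 128 mm over their backs; the gripper's body (75 mm by 189 mm) begins 69 mm behind the grasp point.
Start: joints at [1.279, 0.353, 1.633, -0, 1.155, -0.002], TCP at [0.179, 0.599, 0.232] pointing down, gripper open.
Joint ranges: [-2.63, 2.63], [-0.92, 2.1], [0.06, 2.66], [-1.3, 4.44], [0, 2.69], [-3.02, 3.02]. Speed limits (rad/s): [2.22, 2.22, 2.79, 3.14, 3.14, 3.14].

INTERFACE

Orientations are given as a rotation vector (axis times angle).
In Python, from plant import * gives the robot as it stands. The module is installed in compiled form; this text tells all that it offers.
- The arm moves only by the tool jog_arm, never from a script. Its argument "steps" is text: rows parted by semicolons, each of 7 numbers parted by spaces: the turn, a rotation vector about the world's x, y, z in degrees, then the shift along the world's x, y, z in m, then the gripper command: -1 is shut, 1 is fully open, values between are in proportion. A call has exactly 10 rows; each row shifts and turns the commanded pose from where the row before left it; what a row does not reach is not made up. A row lasts 1/10 s, in which the tool goes at most 50 mm and 8.59 degrees, less where a joint would pass 70% of its speed; a pose out of reach is approached as far as the arm can. A call is refused whole if a number of a shift passes 0.05 or a number of a turn 8.59, either way. A call with a gripper value outside its range is refused whole. The fingers move at their own pace and stop on an object; the grip force is fixed at half the most. Time passes only in rows, so rows that do not move let the fingers close, or fill a call up. It gives the time, the measured TCP pose, the force and the opening at its end, in the units of the state.
- observe(): the state, without advancing time (a new reading comes with each control period).
- read_camera(name): name is "scene" or "top"; returns a dict with "image" (400x640x3 uint8, blue, green, red), "depth" (400x640 float32, m along the optical axis (not along the pixel's ray), 0 where there is no reading), "fx", "fy", "cx", "cy" (pixels), "cam_to_world" (4x4, takes a point from camera to world coordinates). Camera axes: x right, y up, looking along -z (the intrinsics and any distortion apply to the point x, -y, -z); pixel columns grow to the right and rows downward; lengths in m; the calibration is good to about 2 mm. A picture is of the moment at which its call begins.
- job_done(): hands the job in, once; it reports no verdict.
The state is a dict: "clock": time; "joints": joint angles; "joint_velocities": joint speeds; "joint_torque": joint torques, N m; "position": TCP position; "tool_rot": TCP orientation; "ft_force": force on the tool from outside, world axes, zero at the start; "moment": the same for the moment, N m; "opening": opening from 0.0 (shut) to 1.0 (fully open).
Only numpy, scipy, OpenCV 4.12 (cv2) and the standard library are available. Lean on these libraries where they do the work, as an engineer would, in place of code of your own. Each camera call takes 0.05 s, during which the arm holds its last target.

## Working session

There is one attempt and no reset: what is moved stays moved. The work goes in short steps, Python scripts to look and compute and a tool call to move; the robot and the scene stay as the last step left them, time stands still between calls to the robot, and variables do not carry over. Pictures are saved under pics/ and viewed, and the job is handed in when it is done.

Besides the shell and the picture viewer there is one more tool, called after ">>>" in YAML: its name, and indented under it one key for each argument. jog_arm: Moves the arm, as the interface text tells. Its arguments: {"type":"object","properties":{"steps":{"type":"string"}},"required":["steps"]}

```bash
mkdir -p pics
python3 - <<'E'
from plant import *
import cv2,numpy as np
print(observe())
for n in("scene","top"):
    c=read_camera(n); cv2.imwrite(f"pics/{n}0.png",c["image"]); print(n,c["fx"],c["fy"],c["cx"],c["cy"],c["cam_to_world"].round(4).tolist(),c.keys())
E
```

```text
{'clock': 0.0, 'joints': array([ 1.27859826e+00,  3.53640132e-01,  1.63412339e+00, -1.98960961e-05,
        1.15518416e+00, -2.39849640e-03]), 'joint_velocities': array([-0.00012683,  0.00039611, -0.00031174,  0.00047059, -0.00036063,
        0.00084508]), 'joint_torque': array([ 1.27275423e-03, -5.93871331e+01, -3.34208429e+01,  6.97449641e-02,
        2.35195470e-02, -1.54965715e-04]), 'position': array([0.17847167, 0.59849291, 0.23087328]), 'tool_rot': array([-4.53586094e-01, -3.10849211e+00,  2.10949386e-03]), 'ft_force': array([ 0.62979959, -0.1031421 ,  0.55871556]), 'moment': array([0.00747911, 0.04052894, 0.01834598]), 'opening': 0.9989149868310864}
scene 431.21710917588854 431.21710917588854 324.6803029190355 204.09025519555237 [[0.8191, -0.4673, 0.3328, 0.8606], [0.5735, 0.6816, -0.4544, -0.4238], [-0.0145, 0.5631, 0.8263, 0.8179], [0.0, 0.0, 0.0, 1.0]] dict_keys(['image', 'depth', 'fx', 'fy', 'cx', 'cy', 'cam_to_world'])
top 429.4680833470473 429.4680833470473 325.126425289726 197.5733180206912 [[0.0007, 0.9976, -0.0694, 0.4777], [-1.0, 0.0004, -0.0036, 0.0138], [-0.0035, 0.0694, 0.9976, 0.8722], [0.0, 0.0, 0.0, 1.0]] dict_keys(['image', 'depth', 'fx', 'fy', 'cx', 'cy', 'cam_to_world'])
```

View pics/scene0.png

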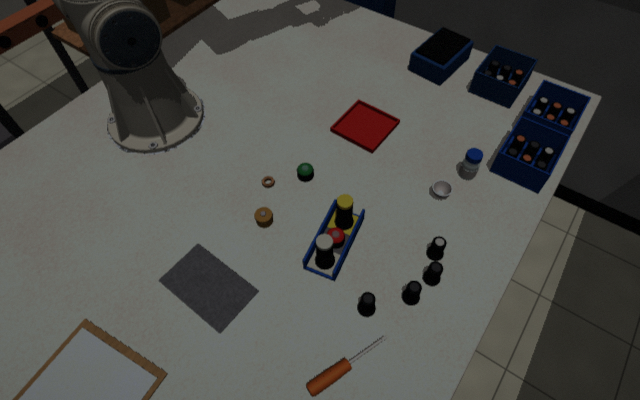

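View pics/top0.png

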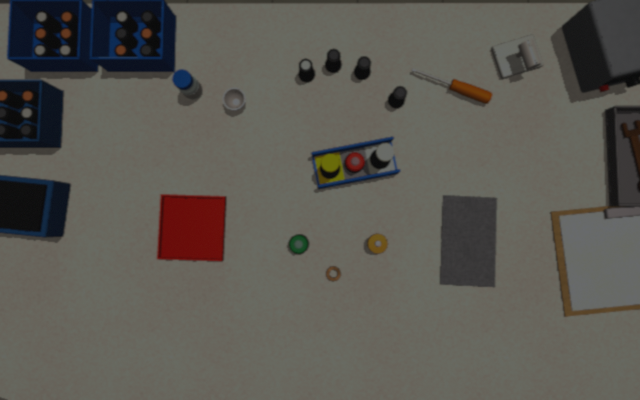

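```bash
cat > h.py <<'E'
import cv2,numpy as np
def ray(c,u,v):
    M=c["cam_to_world"]; d=np.stack([(np.asarray(u,float)-c["cx"])/c["fx"],-(np.asarray(v,float)-c["cy"])/c["fy"],-np.ones_like(np.asarray(u,float))],-1)
    return M[:3,3],d@M[:3,:3].T
def onz(c,u,v,z):
    o,d=ray(c,u,v); return o+d*((z-o[2])/d[...,2])[...,None]
def hsv(c):
    im=cv2.convertScaleAbs(c["image"],alpha=2.2); return im,cv2.cvtColor(im,cv2.COLOR_BGR2HSV)
def blobs(m,amin=15):
    m=m.astype(np.uint8)*255
    cs,_=cv2.findContours(m,cv2.RETR_EXTERNAL,cv2.CHAIN_APPROX_NONE)
    return sorted([c for c in cs if cv2.contourArea(c)>amin],key=cv2.contourArea,reverse=True)
def cloud(c):
    v,u=np.mgrid[0:400,0:640]; o,d=ray(c,u,v); return o+d*c["depth"][...,None]
E
python3 - <<'E'
from plant import *
from h import *
for n in("scene","top"):
    c=read_camera(n); im,H=hsv(c); P=cloud(c)
    np.savez("/tmp/%s0.npz"%n,**c)
    x0,y0,w,h=(290,180,100,110) if n=="scene" else (280,120,140,140)
    cv2.imwrite(f"pics/{n}0z.png",cv2.resize(im[y0:y0+h,x0:x0+w],None,fx=4,fy=4,interpolation=cv2.INTER_CUBIC))
    h,s,v=cv2.split(H)
    for name,m in dict(red=((h<8)|(h>172))&(s>150)&(v>60),yellow=(h>22)&(h<35)&(s>150)&(v>90),green=(h>50)&(h<85)&(s>120)&(v>40),blue=(h>105)&(h<125)&(s>150)&(v>60),orange=(h>8)&(h<22)&(s>120)&(v>60)).items():
        for b in blobs(m,20)[:6]:
            (u,w_),sz,a=cv2.minAreaRect(b); k=np.zeros(m.shape,np.uint8);cv2.drawContours(k,[b],-1,1,-1);k=(k>0)&m
            p=P[k]; print(n,name,round(u,1),round(w_,1),np.round(sz,1),round(a,1),"med",np.median(p,0).round(4),"z90",np.percentile(p[:,2],95).round(3))
E
```

```text
scene red 364.4 125.2 [58.1 41.1] 26.6 med [0.4779 0.2841 0.0051] z90 0.015
scene red 336.0 234.7 [15.8 15.4] 68.2 med [ 0.6126 -0.0429  0.0359] z90 0.039
scene yellow 344.5 201.0 [12. 15.] 90.0 med [0.5972 0.0045 0.0925] z90 0.094
scene yellow 331.5 219.6 [14.7  8. ] 85.9 med [ 0.5735 -0.0074  0.0085] z90 0.012
scene yellow 350.6 224.3 [ 6.7 19.7] 26.6 med [0.6155 0.0028 0.0084] z90 0.012
scene green 305.0 169.0 [12. 14.] 90.0 med [0.4498 0.0632 0.028 ] z90 0.03
scene blue 530.9 149.7 [56.8 64.8] 26.6 med [0.8599 0.4272 0.05  ] z90 0.071
scene blue 556.9 104.2 [53.7 40.5] 25.2 med [0.8588 0.6    0.0551] z90 0.071
scene blue 333.7 238.6 [36.7 78.3] 26.6 med [ 0.6304 -0.0632  0.0362] z90 0.04
scene blue 443.6 57.2 [23.4 61.3] 80.7 med [0.564  0.5541 0.0601] z90 0.063
scene blue 474.8 155.2 [15.2 14.2] 66.8 med [0.7626 0.2841 0.0748] z90 0.077
scene blue 526.6 69.2 [36.2 20.3] 85.2 med [0.7589 0.6583 0.0691] z90 0.072
scene orange 90.0 386.0 [113.2 105.9] 33.7 med [ 0.394  -0.4624  0.0038] z90 0.006
scene orange 29.9 20.2 [28.5 63.8] 61.4 med [-0.3784 -0.0209  0.1721] z90 0.175
scene o
[... 901 characters left out ...]
 0.062
top blue 182.1 79.2 [18.3 17. ] 63.4 med [0.7591 0.2886 0.0735] z90 0.076
top blue 352.0 146.4 [ 3.4 79.8] 79.1 med [ 0.6376 -0.0367  0.0354] z90 0.039
top blue 358.1 178.5 [ 3.5 81.6] 78.9 med [ 0.5734 -0.0495  0.0357] z90 0.039
top orange 595.1 260.1 [106.6  75.1] 82.3 med [ 0.3968 -0.4613  0.0017] z90 0.004
top orange 470.4 90.9 [42.1 12.4] 20.6 med [ 0.7529 -0.2767  0.0218] z90 0.026
top orange 630.5 146.0 [50. 17.] 90.0 med [ 0.6574 -0.6119  0.0099] z90 0.013
top orange 376.5 243.5 [19. 19.] 90.0 med [ 0.4449 -0.083   0.0265] z90 0.029
top orange 333.0 273.0 [12. 12.] 90.0 med [0.3871 0.0031 0.0083] z90 0.011
top orange 27.5 95.5 [ 9. 11.] 90.0 med [0.7352 0.6014 0.0482] z90 0.05
```

View pics/top0z.png

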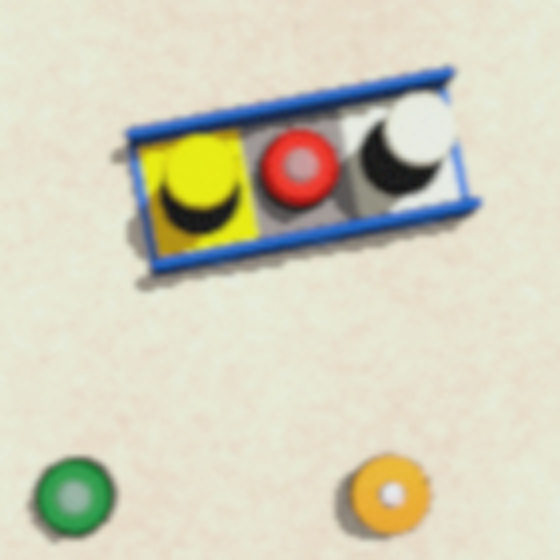

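View pics/scene0z.png

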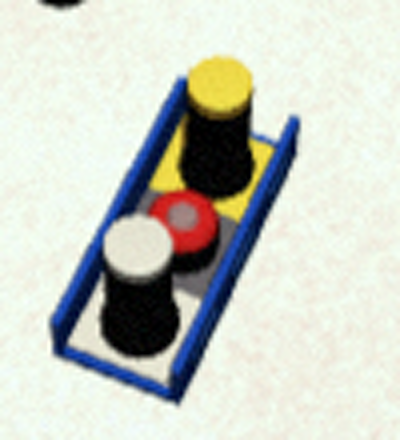

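```bash
cat >> h.py <<'E'
def circ(P,k,zlo,zhi):
    # min enclosing circle of cloud pts in a z band
    p=P[k]; p=p[(p[:,2]>zlo)&(p[:,2]<zhi)]
    (x,y),r=cv2.minEnclosingCircle(p[:,:2].astype(np.float32)*1000)
    return round(x,1),round(y,1),round(r,1),p.mean(0).round(4),len(p)
def world(name,c,im,H,z): pass
def wallpose(c,x0,y0,x1,y1):
    im,H=hsv(c);h,s,v=cv2.split(H);m=(h>105)&(h<125)&(s>130)&(v>60)
    P=cloud(c);k=np.zeros(m.shape,bool);k[y0:y1,x0:x1]=m[y0:y1,x0:x1]
    k&=(P[...,2]>0.033)&(P[...,2]<.043)
    vv,uu=np.nonzero(k); w=onz(c,uu,vv,0.038)
    return cv2.minAreaRect((w[:,:2]*1000).astype(np.float32)),len(w)
E
python3 - <<'E'
from h import *
C={n:dict(np.load(f"/tmp/{n}0.npz")) for n in("scene","top")}
box=dict(scene=(295,185,375,285),top=(300,125,405,195))
for n,c in C.items():
    im,H=hsv(c);h,s,v=cv2.split(H);P=cloud(c);vv,uu=np.mgrid[0:400,0:640]
    print(n,"carrier",wallpose(c,*box[n]))
    x0,y0,x1,y1=box[n]; B=np.zeros(h.shape,bool);B[y0:y1,x0:x1]=1
    hi=B&(P[...,2]>0.086)&(v>110)
    for b in blobs(hi,40):
        (u,w),sz,a=cv2.minAreaRect(b); M=cv2.moments(b);u=M["m10"]/M["m00"];w=M["m01"]/M["m00"]
        print(n,"cap",round(u,1),round(w,1),np.round(sz,1),onz(c,u,w,0.092).round(4),H[int(w),int(u)])
    red=((h<8)|(h>172))&(s>120)&(v>60); gr=(h>50)&(h<85)&(s>100)&(v>40); orr=(h>8)&(h<24)&(s>110)&(v>60)
    for nm,mm,z in(("red",red&B,.032),("green",gr,.024),("tin",orr,.032),("tray",red&~B,.014)):
        for b in blobs(mm,60):
            if nm=="tin" and not(10<cv2.boundingRect(b)[2]<26): continue
            if nm=="tin" and not(200<b[0,0,1]<260): continue
            M=cv2.moments(b);u=M["m10"]/M["m00"];w=M["m01"]/M["m00"]
            print(n,nm,round(u,1),round(w,1),onz(c,u,w,z).round(4), cv2.boundingRect(b))
    gm=(s<60)&(v>30)&(v<150)&(abs(P[...,2])<.02)
    k=cv2.morphologyEx(gm.astype(np.uint8),cv2.MORPH_OPEN,np.ones((5,5)))
    for b in blobs(k,1500):
        r=b[:,0]; w=onz(c,r[:,0],r[:,1],.003); R=cv2.minAreaRect((w[:,:2]*1000).astype(np.float32)); 
        if max(R[1])<260: print(n,"mat",R)
    b=blobs(red&~B,60)[0][:,0];print(n,"tray",cv2.minAreaRect((onz(c,b[:,0],b[:,1],.014)[:,:2]*1000).astype(np.float32)))
E
```

```text
scene carrier (((607.54931640625, -46.327117919921875), (71.80171203613281, 167.05047607421875), 10.918831825256348), 387)
scene cap 323.9 241.2 [14. 16.] [ 0.6164 -0.0962  0.092 ] [ 23  22 229]
scene cap 344.4 200.9 [12. 15.] [0.5969 0.0049 0.092 ] [ 27 173 240]
scene red 336.3 234.4 [ 0.6085 -0.0411  0.032 ] (327, 227, 18, 17)
scene green 304.8 169.2 [0.4449 0.0681 0.024 ] (298, 163, 15, 13)
scene tin 263.4 216.7 [ 0.4533 -0.0938  0.032 ] (255, 207, 18, 20)
scene tray 364.6 125.3 [0.4808 0.2772 0.014 ] (331, 100, 69, 53)
scene mat ((450.4940185546875, -273.821044921875), (109.71747589111328, 180.23886108398438), 87.14459991455078)
scene tray ((479.448974609375, 280.0274658203125), (139.29685974121094, 134.66148376464844), 88.4915771484375)
top carrier (((605.5731201171875, -41.969451904296875), (70.51789093017578, 160.56402587890625), 10.922216415405273), 399)
top cap 330.2 162.4 [17. 18.] [0.5965 0.0073 0.092 ] [ 31 231 238]
top cap 385.2 151.8 [17.7 17.7] [ 0.6162 -0.0935  0.092 ] [ 45   9 235]
top red 354.5 161.7 [ 0.607 -0.041  0.032] (345, 152, 20, 20)
top green 298.3 243.8 [0.4456 0.0694 0.024 ] (290, 235, 18, 19)
top tin 376.9 243.3 [ 0.447 -0.084  0.032] (367, 234, 20, 20)
top tray 191.2 227.4 [0.4775 0.2841 0.014 ] (157, 195, 69, 66)
top mat ((451.8433837890625, -270.26409912109375), (108.30455780029297, 176.51319885253906), 87.19654083251953)
top tray ((477.8682556152344, 284.1533203125), (131.01316833496094, 129.25320434570312), 88.2672119140625)
```

>>> jog_arm:
  steps: "0 0 2.75 0.02 -0.034 0 0.5;0 0 2.75 0.02 -0.034 0 0.5;0 0 2.75 0.02 -0.034 0 0.5;0 0 2.75 0.02 -0.034 0 0.5;0 0 2.75 0.02 -0.034 0 0.5;0 0 2.75 0.02 -0.034 0 0.5;0 0 2.75 0.02 -0.034 0 0.5;0 0 2.75 0.02 -0.034 0 0.5;0 0 2.75 0.02 -0.034 0 0.5;0 0 2.75 0.02 -0.034 0 0.5"

```text
clock: 1.2
position: [0.3791, 0.2575, 0.2317]
tool_rot: [-0.302, 3.127, 0.0]
ft_force: [0.7, 0.7, -0.7]
opening: 0.75
```

>>> jog_arm:
  steps: "0 0 0 0.026 -0.036 0 0.5;0 0 0 0.026 -0.036 0 0.5;0 0 0 0.026 -0.036 0 0.5;0 0 0 0.026 -0.036 0 0.5;0 0 0 0.026 -0.036 0 0.5;0 0 0 0.026 -0.036 0 0.5;0 0 0 0.026 -0.036 0 0.5;0 0 0 0.026 -0.036 0 0.5;0 0 0 0.026 -0.036 0 0.5;0 0 0 0 0 0 0.5"

```text
clock: 2.2
position: [0.6151, -0.0691, 0.2313]
tool_rot: [-0.293, 3.126, -0.002]
ft_force: [0.2, 0.4, -0.0]
opening: 0.752
```

>>> jog_arm:
  steps: "0 0 0 0.001 -0.0127 0 0.5;0 0 0 0 -0.0127 0 0.5;0 0 0 0 0 -0.02 0.5;0 0 0 0 0 -0.025 0.5;0 0 0 0 0 -0.025 0.5;0 0 0 0 0 -0.025 0.5;0 0 0 0 0 -0.025 0.5;0 0 0 0 0 -0.025 0.5;0 0 0 0 0 -0.02 0.5;0 0 0 0 0 0 0.5"

```text
clock: 3.2
position: [0.6111, -0.0899, 0.0643]
tool_rot: [0.299, -3.123, -0.002]
ft_force: [-1.9, 0.6, 0.1]
opening: 0.75
```

Run:
```python
from plant import *
from h import *
c=read_camera("scene"); im,_=hsv(c); cv2.imwrite("pics/s1.png",cv2.resize(im[150:300,250:450],None,fx=4,fy=4))
print(observe()["position"])
```

```text
[ 0.61228059 -0.09009377  0.06590595]
```

View pics/s1.png

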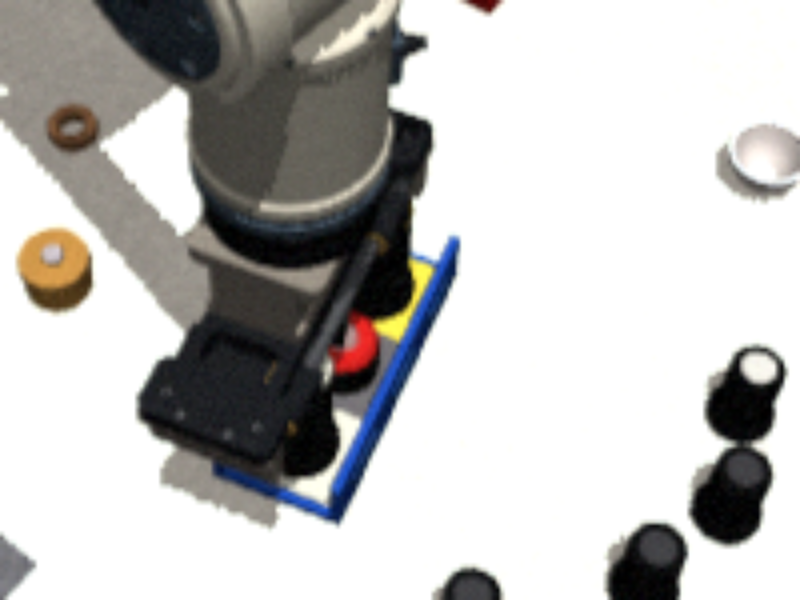

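>>> jog_arm:
  steps: "0 0 0 0.004 -0.004 0 0.5;0 0 0 0 0 0 0.5;0 0 0 0 0 0 0.5;0 0 0 0 0 0 -1;0 0 0 0 0 0 -1;0 0 0 0 0 0 -1;0 0 0 0 0 0 -1;0 0 0 0 0 0 -1;0 0 0 0 0 0 -1;0 0 0 0 0 0 -1"

```text
clock: 4.25
position: [0.6176, -0.0944, 0.0666]
tool_rot: [0.298, -3.127, -0.0]
ft_force: [0.1, 0.7, -0.1]
opening: 0.363
```

>>> jog_arm:
  steps: "0 0 0 0 0 0.01 -1;0 0 0 0 0 0.02 -1;0 0 0 0 0 0.02 -1;0 0 0 0 0 0.02 -1;0 0 0 0 0 0.02 -1;0 0 0 -0.01 -0.015 0.01 -1;0 0 0 -0.02 -0.03 0 -1;0 0 0 -0.02 -0.03 0 -1;0 0 0 -0.02 -0.03 0 -1;0 0 0 -0.02 -0.03 0 -1"

```text
clock: 5.25
position: [0.5258, -0.231, 0.1667]
tool_rot: [0.298, -3.127, 0.0]
ft_force: [0.6, -0.5, -0.0]
opening: 0.363
```

>>> jog_arm:
  steps: "0 0 0 -0.02 -0.025 0 -1;0 0 0 -0.0145 -0.019 0 -1;0 0 0 0 0 -0.015 -1;0 0 0 0 0 -0.02 -1;0 0 0 0 0 -0.02 -1;0 0 0 0 0 -0.02 -1;0 0 0 0 0 -0.01 -1;0 0 0 0 0 -0.005 -1;0 0 0 0 0 0 -1;0 0 0 0 0 0 -1"

```text
clock: 6.25
position: [0.4934, -0.2738, 0.0773]
tool_rot: [-0.298, 3.127, -0.001]
ft_force: [0.5, -0.3, -1.3]
opening: 0.363
```

>>> jog_arm:
  steps: "0 0 0 0 0 -0.006 -1;0 0 0 0 0 -0.005 -1;0 0 0 0 0 -0.003 -1;0 0 0 0 0 -0.001 -1;0 0 0 0 0 0 -1;0 0 0 0 0 0 -1;0 0 0 0 0 0 0.4;0 0 0 0 0 0 0.4;0 0 0 0 0 0 0.4;0 0 0 0 0 0 0.4"

```text
clock: 7.25
position: [0.4931, -0.2735, 0.0616]
tool_rot: [-0.298, 3.127, -0.0]
ft_force: [-0.5, 0.3, 0.1]
opening: 0.687
```

>>> jog_arm:
  steps: "0 0 0 0 0 0.01 0.4;0 0 0 0 0 0.02 0.4;0 0 0 0 0 0.02 0.4;0 0 0 0 0 0.02 0.4;0 0 0 0 0 0.02 0.4;0 0 0 0.005 0.02 0.02 0.4;0 0 0 0.012 0.035 0.01 0.4;0 0 0 0.012 0.035 0 0.4;0 0 0 0.012 0.035 0 0.4;0 0 0 0.012 0.035 0 0.4"

```text
clock: 8.25
position: [0.5466, -0.1121, 0.1827]
tool_rot: [-0.298, 3.126, -0.001]
ft_force: [0.5, 0.4, 0.0]
opening: 0.695
```

>>> jog_arm:
  steps: "0 0 0 0.012 0.035 0 0.4;0 0 0 0.012 0.035 0 0.4;0 0 0 0.012 0.035 0 0.4;0 0 0 0.012 0.015 0 0.4;0 0 0 0 0 -0.02 0.4;0 0 0 0 0 -0.02 0.4;0 0 0 0 0 -0.02 0.4;0 0 0 0 0 -0.02 0.4;0 0 0 0 0 0 0.4;0 0 0 0 0 0 0.4"

```text
clock: 9.25
position: [0.5943, 0.0061, 0.102]
tool_rot: [0.298, -3.127, 0.0]
ft_force: [0.3, 0.2, -0.2]
opening: 0.696
```

>>> jog_arm:
  steps: "0 0 0 0.0025 0 -0.005 0.4;0 0 0 0 0 -0.012 0.4;0 0 0 0 0 -0.012 0.4;0 0 0 0 0 -0.006 0.4;0 0 0 0 0 0 0.4;0 0 0 0 0 0 0.4;0 0 0 0 0 0 -1;0 0 0 0 0 0 -1;0 0 0 0 0 0 -1;0 0 0 0 0 0 -1"

```text
clock: 10.25
position: [0.5967, 0.0065, 0.0668]
tool_rot: [-0.298, 3.127, -0.0]
ft_force: [-0.3, 0.3, 0.2]
opening: 0.372
```

>>> jog_arm:
  steps: "0 0 0 0 0 0 -1;0 0 0 0 0 0.01 -1;0 0 0 0 0 0.02 -1;0 0 0 0 0 0.02 -1;0 0 0 0 0 0.02 -1;0 0 0 0 0 0.02 -1;0 0 0 -0.01 0 0.02 -1;0 0 0 -0.02 -0.01 0.01 -1;0 0 0 -0.025 -0.03 0 -1;0 0 0 -0.025 -0.04 0 -1"

```text
clock: 11.25
position: [0.5161, -0.0733, 0.1877]
tool_rot: [-0.302, 3.126, -0.0]
ft_force: [-0.2, -1.4, -1.6]
opening: 0.36
```

>>> jog_arm:
  steps: "0 0 0 -0.02 -0.035 0 -1;0 0 0 -0.02 -0.035 0 -1;0 0 0 -0.02 -0.035 0 -1;0 0 0 -0.02 -0.035 0 -1;0 0 0 -0.02 -0.035 0 -1;0 0 0 -0.0075 -0.0215 -0.01 -1;0 0 0 0 0 -0.02 -1;0 0 0 0 0 -0.02 -1;0 0 0 0 0 -0.02 -1;0 0 0 0 0 -0.02 -1"

```text
clock: 12.25
position: [0.4092, -0.2702, 0.0966]
tool_rot: [-0.298, 3.127, -0.001]
ft_force: [0.5, -0.4, -0.8]
opening: 0.363
```

>>> jog_arm:
  steps: "0 0 0 0 0 -0.015 -1;0 0 0 0 0 -0.01 -1;0 0 0 0 0 -0.006 -1;0 0 0 0 0 -0.003 -1;0 0 0 0 0 -0.001 -1;0 0 0 0 0 0 -1;0 0 0 0 0 0 -1;0 0 0 0 0 0 0.4;0 0 0 0 0 0 0.4;0 0 0 0 0 0 0.4"

```text
clock: 13.25
position: [0.4092, -0.27, 0.0618]
tool_rot: [-0.298, 3.127, -0.0]
ft_force: [0.0, 0.8, 0.7]
opening: 0.602
```

>>> jog_arm:
  steps: "0 0 0 0 0 0 0.4;0 0 0 0 0 0.01 0.4;0 0 0 0 0 0.02 0.4;0 0 0 0 0 0.02 0.4;0 0 0 0 0 0.02 0.4;0 0 0 0 0 0.02 0.4;0 0 0 -0.01 0.03 0.02 0.4;0 0 0 -0.01 0.04 0.01 0.4;0 0 0 -0.01 0.04 0 0.4;0 0 0 0 0.04 0 0.4"

```text
clock: 14.25
position: [0.3779, -0.1188, 0.1825]
tool_rot: [-0.296, 3.127, -0.001]
ft_force: [0.9, 0.4, 0.1]
opening: 0.7
```

Run:
```python
from plant import *
from h import *
for n in("scene","top"):
    c=read_camera(n); im,_=hsv(c); cv2.imwrite(f"pics/{n}2.png",im); np.savez(f"/tmp/{n}2.npz",**c)
print(observe()["position"],observe()["clock"])
```

```text
[ 0.37817387 -0.11663965  0.18222961] 14.35
```

View pics/scene2.png

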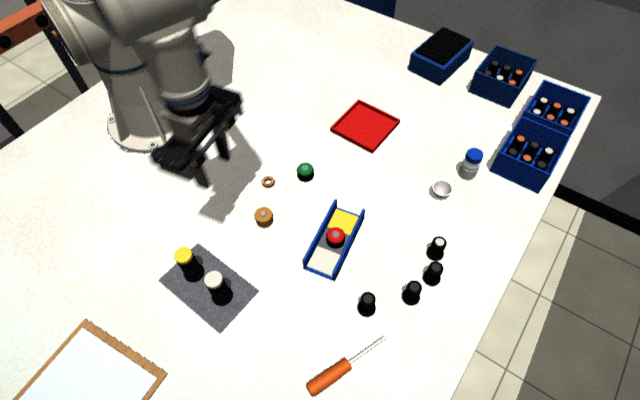

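View pics/top2.png

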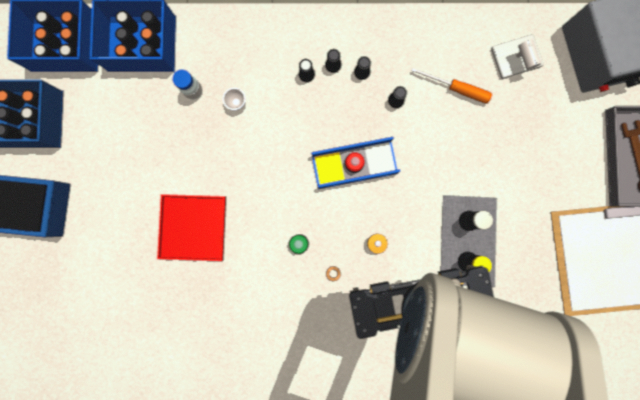

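Both housings stand on the mat (caps at (184,255) and (213,280) in the scene view, both in the grey area); the red module stands alone at (355,162) in the top view. Refine the carrier, pads and red from these clear views.

Run:
```python
from h import *
C={n:dict(np.load(f"/tmp/{n}2.npz")) for n in("scene","top")}
box=dict(scene=(300,195,370,285),top=(305,130,405,195))
for n,c in C.items():
    im,H=hsv(c);h,s,v=cv2.split(H);P=cloud(c);x0,y0,x1,y1=box[n]; B=np.zeros(h.shape,bool);B[y0:y1,x0:x1]=1
    w=wallpose(c,*box[n])[0];print(n,"carrier",np.round(w[0],1),np.round(w[1],1),w[2])
    red=((h<8)|(h>172))&(s>120)&(v>60)&B
    b=blobs(red)[0];e=cv2.fitEllipse(b);print("red",e,onz(c,*e[0],.036),onz(c,*e[0],.030))
    ye=(h>22)&(h<35)&(s>120)&(v>120)&B; b=blobs(ye)[0][:,0]
    r=cv2.minAreaRect((onz(c,b[:,0],b[:,1],.008)[:,:2]*1000).astype(np.float32));print("padY",r)
    hi=(P[...,2]>0.078)&(P[...,2]<.096)&(v>120)&(P[...,1]<-.22)&(P[...,1]>-.32)&(P[...,0]>.36)&(P[...,0]<.54)
    for b in blobs(hi,40):
        M=cv2.moments(b);u=M["m10"]/M["m00"];q=M["m01"]/M["m00"];print("cap",onz(c,u,q,.087).round(4),cv2.contourArea(b))
    gr=(h>50)&(h<85)&(s>100)&(v>40)&(P[...,1]>0)
    b=blobs(gr)[0];e=cv2.fitEllipse(b);print("green",e,onz(c,*e[0],.022))
    vv,uu=np.mgrid[0:400,0:640]
    for nm,x,y in(("green",.445,.069),("red",.607,-.042)):
        k=(np.hypot(P[...,0]-x,P[...,1]-y)<.03)
        p=P[k&((s>100)&((h<8)|(h>172)) if nm=="red" else k&(s>100)&(h>50)&(h<85))]; print(nm,"z pct",np.percentile(p[:,2],[5,50,95]).round(4))
```

```text
scene carrier [607.5 -46. ] [ 71.9 166.4] 10.918831825256348
red ((335.166259765625, 235.18826293945312), (14.771300315856934, 17.338382720947266), 98.44857025146484) [ 0.60882776 -0.04580308  0.036     ] [ 0.6068961  -0.04290266  0.03      ]
padY ((593.2823486328125, 6.045095443725586), (54.198001861572266, 50.5813102722168), 10.7948579788208)
cap [ 0.4917 -0.2753  0.087 ] 217.0
cap [ 0.4095 -0.2712  0.087 ] 199.5
green ((304.82684326171875, 169.20068359375), (11.900415420532227, 14.343936920166016), 84.52417755126953) [0.44392041 0.06921298 0.022     ]
green z pct [0.0214 0.0276 0.0308]
red z pct [0.0291 0.0359 0.0385]
top carrier [605.5 -42. ] [ 70.4 160.7] 10.997976303100586
red ((354.3135986328125, 161.68077087402344), (18.350543975830078, 19.192874908447266), 25.192426681518555) [ 0.60650753 -0.04046444  0.036     ] [ 0.60743162 -0.04085368  0.03      ]
padY ((599.02099609375, 7.864622116088867), (56.039432525634766, 51.30527877807617), 11.382537841796875)
cap [ 0.4923 -0.2713  0.087 ] 252.5
cap [ 0.416  -0.2687  0.087 ] 152.0
green ((298.3125915527344, 243.80661010742188), (17.037002563476562, 17.80908203125), 27.404027938842773) [0.44551628 0.06958413 0.022     ]
green z pct [0.0235 0.0264 0.0289]
red z pct [0.0268 0.0342 0.0374]
```

>>> jog_arm:
  steps: "0 0 0 0.02 0.007 0 0.4;0 0 0 0.03 0.01 0 0.4;0 0 0 0.03 0.01 0 0.4;0 0 0 0.03 0.01 0 0.4;0 0 0 0.03 0.01 0 0.4;0 0 0 0.03 0.01 0 0.4;0 0 0 0.03 0.01 0 0.4;0 0 0 0.0285 0.006 -0.02 0.4;0 0 0 0 0 -0.03 0.4;0 0 0 0 0 -0.03 0.4"

```text
clock: 15.35
position: [0.609, -0.0474, 0.1013]
tool_rot: [-0.299, 3.126, -0.001]
ft_force: [-0.4, -0.0, 0.5]
opening: 0.699
```

>>> jog_arm:
  steps: "0 0 0 0 0 -0.02 0.4;0 0 0 0 0 -0.01 0.4;0 0 0 0 0 0 0.4;0 0 0 0 0 0 0.4;0 0 0 0 0 0 0.4;0 0 0 0 0 0 0.4;0 0 0 0 0 0 0.4;0 0 0 0 0 0 0.4;0 0 0 0 0 0 0.4;0 0 0 0 0 0 0.4"

```text
clock: 16.35
position: [0.6076, -0.0469, 0.0716]
tool_rot: [-0.298, 3.127, -0.0]
ft_force: [0.1, -0.8, 0.4]
opening: 0.703
```

>>> jog_arm:
  steps: "0 0 0 -0.001 0.0035 0 0.4;0 0 0 0 0 -0.01 0.4;0 0 0 0 0 -0.012 0.4;0 0 0 0 0 -0.012 0.4;0 0 0 0 0 -0.006 0.4;0 0 0 0 0 -0.003 0.4;0 0 0 0 0 0 0.4;0 0 0 0 0 0 0.4;0 0 0 0 0 0 -1;0 0 0 0 0 0 -1"

```text
clock: 17.35
position: [0.6069, -0.0435, 0.029]
tool_rot: [-0.298, 3.127, -0.0]
ft_force: [0.1, 0.4, -0.4]
opening: 0.548
```

>>> jog_arm:
  steps: "0 0 0 0 0 0 -1;0 0 0 0 0 0 -1;0 0 0 0 0 0 -1;0 0 0 0 0 0 -1;0 0 0 0 0 0.005 -1;0 0 0 0 0 0.01 -1;0 0 0 0 0 0.02 -1;0 0 0 0 0 0.02 -1;0 0 0 0 0 0.02 -1;0 0 0 0 0 0.015 -1"

```text
clock: 18.35
position: [0.6071, -0.0435, 0.1206]
tool_rot: [-0.298, 3.126, -0.0]
ft_force: [-0.4, -1.3, -0.3]
opening: 0.433
```

>>> jog_arm:
  steps: "0 0 0 -0.01 0.02 0 -1;0 0 0 -0.0125 0.035 0 -1;0 0 0 -0.0125 0.035 0 -1;0 0 0 -0.0125 0.035 0 -1;0 0 0 -0.0125 0.035 0 -1;0 0 0 -0.0125 0.035 0 -1;0 0 0 -0.0125 0.035 0 -1;0 0 0 -0.0125 0.035 0 -1;0 0 0 -0.0155 0.035 0 -1;0 0 0 -0.0155 0.0265 0 -1"

```text
clock: 19.35
position: [0.4775, 0.285, 0.1191]
tool_rot: [-0.299, 3.127, 0.001]
ft_force: [0.0, -0.4, -0.3]
opening: 0.427
```

>>> jog_arm:
  steps: "0 0 0 0 0 -0.02 -1;0 0 0 0 0 -0.02 -1;0 0 0 0 0 -0.02 -1;0 0 0 0 0 -0.015 -1;0 0 0 0 0 -0.008 -1;0 0 0 0 0 -0.004 -1;0 0 0 0 0 0 -1;0 0 0 0 0 0 -1;0 0 0 0 0 0 -1;0 0 0 0 0 0 -1"

```text
clock: 20.35
position: [0.4784, 0.2832, 0.0322]
tool_rot: [-0.298, 3.127, 0.001]
ft_force: [-0.2, 0.0, -0.3]
opening: 0.426
```

>>> jog_arm:
  steps: "0 0 0 0 0 -0.004 -1;0 0 0 0 0 -0.002 -1;0 0 0 0 0 -0.001 -1;0 0 0 0 0 0 -1;0 0 0 0 0 0 -1;0 0 0 0 0 0 0.4;0 0 0 0 0 0 0.4;0 0 0 0 0 0 0.4;0 0 0 0 0 0 0.4;0 0 0 0 0 0 0.4"

```text
clock: 21.35
position: [0.4781, 0.283, 0.0245]
tool_rot: [0.298, -3.127, 0.0]
ft_force: [0.2, 0.7, -0.1]
opening: 0.7
```

>>> jog_arm:
  steps: "0 0 0 0 0 0.01 0.4;0 0 0 0 0 0.02 0.4;0 0 0 0 0 0.02 0.4;0 0 0 0 0 0.02 0.4;0 0 0 -0.003 -0.03 0 0.4;0 0 0 -0.006 -0.035 0 0.4;0 0 0 -0.006 -0.035 0 0.4;0 0 0 -0.006 -0.035 0 0.4;0 0 0 -0.006 -0.035 0 0.4;0 0 0 -0.0065 -0.0437 0 0.4"

```text
clock: 22.35
position: [0.4447, 0.0685, 0.0954]
tool_rot: [-0.3, 3.126, 0.0]
ft_force: [1.1, -0.2, 0.1]
opening: 0.701
```

>>> jog_arm:
  steps: "0 0 0 0 0 -0.02 0.4;0 0 0 0 0 -0.02 0.4;0 0 0 0 0 -0.005 0.4;0 0 0 0 0 0 0.4;0 0 0 0 0 0 0.4;0 0 0 0 0 0 0.4;0 0 0 0 0 0 0.4;0 0 0 0 0 0 0.4;0 0 0 0 0 0 0.4;0 0 0 0 0 0 0.4"

```text
clock: 23.35
position: [0.4446, 0.0694, 0.0497]
tool_rot: [-0.298, 3.127, -0.0]
ft_force: [-0.6, -0.4, 0.9]
opening: 0.698
```

Run:
```python
from plant import *
from h import *
c=read_camera("scene"); im,_=hsv(c); cv2.imwrite("pics/s3.png",cv2.resize(im[50:250,200:450],None,fx=3,fy=3))
print(observe()["position"])
```

```text
[0.44462003 0.06933915 0.04962845]
```

View pics/s3.png

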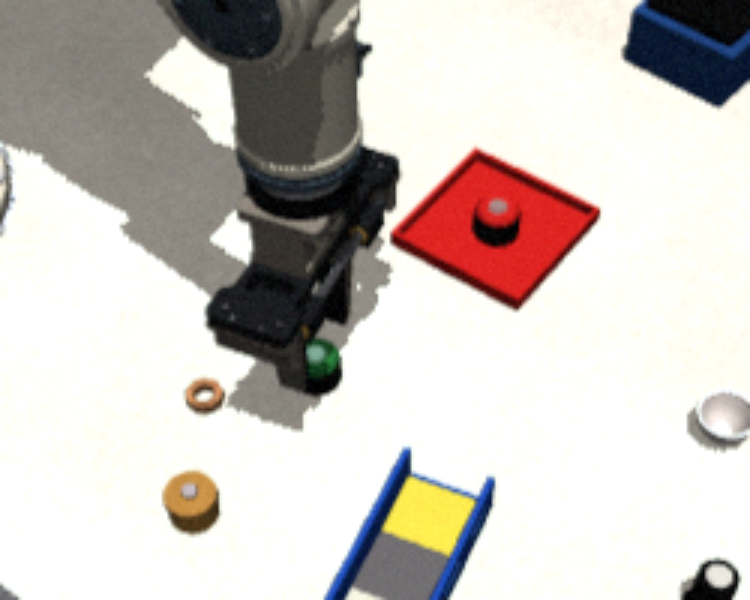

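Red stands in the middle of the tray (495,220 in the crop) and the jaws straddle the green module. Lower and grasp.

>>> jog_arm:
  steps: "0 0 0 0 0 -0.012 0.4;0 0 0 0 0 -0.01 0.4;0 0 0 0 0 -0.005 0.4;0 0 0 0 0 -0.001 0.4;0 0 0 0 0 0 0.4;0 0 0 0 0 0 0.4;0 0 0 0 0 0 -1;0 0 0 0 0 0 -1;0 0 0 0 0 0 -1;0 0 0 0 0 0 -1"

```text
clock: 24.4
position: [0.4447, 0.0694, 0.0218]
tool_rot: [-0.298, 3.127, 0.0]
ft_force: [-1.1, -0.9, 1.7]
opening: 0.428
```

>>> jog_arm:
  steps: "0 0 0 0 0 0 -1;0 0 0 0 0 0 -1;0 0 0 0 0 0.01 -1;0 0 0 0 0 0.02 -1;0 0 0 0 0 0.02 -1;0 0 0 0 0 0.02 -1;0 0 0 0 0 0.02 -1;0 0 0 0 0 0.01 -1;0 0 0 0 0 0 -1;0 0 0 0 0 0 -1"

```text
clock: 25.4
position: [0.4443, 0.0693, 0.1213]
tool_rot: [0.298, -3.127, 0.0]
ft_force: [-0.8, -0.3, -1.2]
opening: 0.43
```

>>> jog_arm:
  steps: "0 0 0 0.02 -0.014 0 -1;0 0 0 0.03 -0.021 0 -1;0 0 0 0.03 -0.021 0 -1;0 0 0 0.03 -0.021 0 -1;0 0 0 0.03 -0.021 0 -1;0 0 0 0.022 -0.015 0 -1;0 0 0 0 0 -0.01 -1;0 0 0 0 0 -0.02 -1;0 0 0 0 0 -0.01 -1;0 0 0 0 0 0 -1"

```text
clock: 26.4
position: [0.6042, -0.0431, 0.079]
tool_rot: [0.298, -3.122, -0.001]
ft_force: [0.1, -0.7, -0.2]
opening: 0.425
```

Run:
```python
from plant import *
from h import *
c=read_camera("top"); im,_=hsv(c); cv2.imwrite("pics/t4.png",cv2.resize(im[100:250,280:450],None,fx=4,fy=4))
c=read_camera("scene"); im,_=hsv(c); cv2.imwrite("pics/s4.png",cv2.resize(im[150:300,280:450],None,fx=4,fy=4))
print(observe()["position"])
```

```text
[ 0.60599089 -0.04329065  0.08119873]
```

View pics/s4.png

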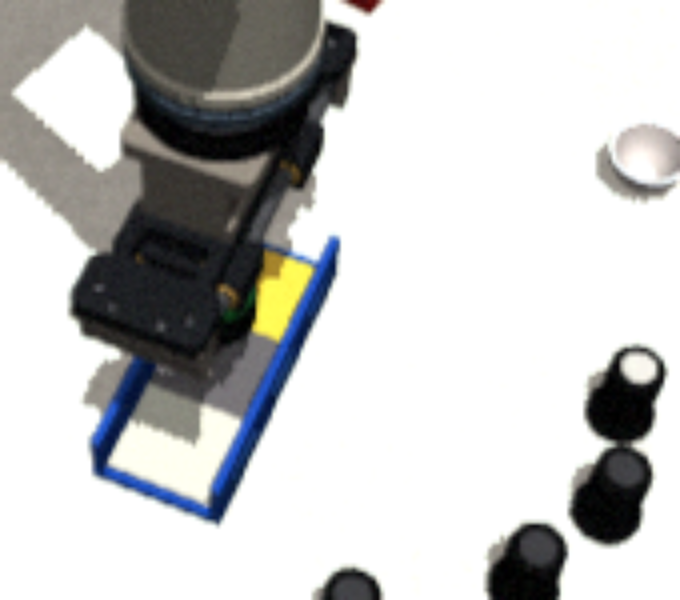

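>>> jog_arm:
  steps: "0 0 0 0.0005 -0.0005 -0.01 -1;0 0 0 0 0 -0.012 -1;0 0 0 0 0 -0.012 -1;0 0 0 0 0 -0.008 -1;0 0 0 0 0 -0.004 -1;0 0 0 0 0 -0.002 -1;0 0 0 0 0 0 -1;0 0 0 0 0 0 -1;0 0 0 0 0 0 -1;0 0 0 0 0 0 -1"

```text
clock: 27.5
position: [0.6074, -0.0442, 0.034]
tool_rot: [-0.298, 3.127, -0.0]
ft_force: [-0.6, 0.4, -0.0]
opening: 0.425
```

>>> jog_arm:
  steps: "0 0 0 0 0 -0.002 -1;0 0 0 0 0 -0.0015 -1;0 0 0 0 0 -0.0007 -1;0 0 0 0 0 0 -1;0 0 0 0 0 0 -1;0 0 0 0 0 0 0.4;0 0 0 0 0 0 0.4;0 0 0 0 0 0 0.4;0 0 0 0 0 0 0.4;0 0 0 0 0 0 0.4"

```text
clock: 28.5
position: [0.6071, -0.0442, 0.0293]
tool_rot: [0.298, -3.127, -0.0]
ft_force: [0.1, 0.5, 0.4]
opening: 0.697
```

>>> jog_arm:
  steps: "0 0 0 0 0 0.01 0.4;0 0 0 0 0 0.02 0.4;0 0 0 0 0 0.02 0.4;0 0 0 0 0 0.03 0.4;0 0 0 0 0 0.03 0.4;0 0 0 -0.02 -0.03 0.03 0.4;0 0 0 -0.03 -0.03 0.01 0.4;0 0 0 -0.03 -0.03 0 0.4;0 0 0 -0.03 -0.03 0 0.4;0 0 0 -0.03 -0.03 0 0.4"

```text
clock: 29.5
position: [0.4659, -0.1951, 0.1804]
tool_rot: [-0.299, 3.126, -0.001]
ft_force: [0.2, -1.4, 0.2]
opening: 0.699
```

Run:
```python
from plant import *
from h import *
print(observe()["position"])
for n in("scene","top"):
    c=read_camera(n); im,H=hsv(c); cv2.imwrite(f"pics/{n}5.png",im); h,s,v=cv2.split(H)
    gr=(h>50)&(h<85)&(s>100)&(v>40)
    for b in blobs(gr)[:1]:
        e=cv2.fitEllipse(b);print(n,"green",np.round(e[0],1),onz(c,*e[0],.030).round(4))
    P=cloud(c);hi=(P[...,2]>0.078)&(P[...,2]<.096)&(v>120)&(P[...,1]<-.22)&(P[...,1]>-.32)&(P[...,0]>.36)&(P[...,0]<.54)
    for b in blobs(hi,40):
        M=cv2.moments(b);u=M["m10"]/M["m00"];q=M["m01"]/M["m00"];print("cap",onz(c,u,q,.087).round(4),cv2.contourArea(b))
```

```text
[ 0.46594984 -0.1951086   0.18035094]
scene green [334.4 235.6] [ 0.6062 -0.0447  0.03  ]
cap [ 0.4917 -0.2753  0.087 ] 219.0
cap [ 0.4096 -0.2713  0.087 ] 203.5
top green [355.1 162. ] [ 0.6067 -0.0424  0.03  ]
cap [ 0.4061 -0.2598  0.087 ] 92.5
```

View pics/scene5.png

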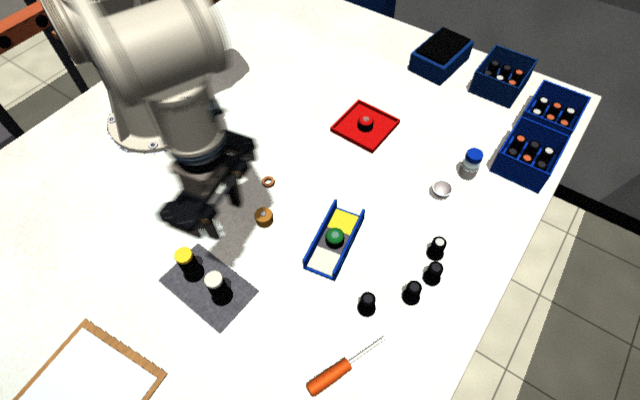

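>>> jog_arm:
  steps: "0 0 0 -0.018 -0.025 0 0.4;0 0 0 -0.0195 -0.025 0 0.4;0 0 0 -0.0195 -0.025 0 0.4;0 0 0 0 0 -0.01 0.4;0 0 0 0 0 -0.02 0.4;0 0 0 0 0 -0.02 0.4;0 0 0 0 0 -0.02 0.4;0 0 0 0 0 -0.01 0.4;0 0 0 0 0 0 0.4;0 0 0 0 0 0 0.4"

```text
clock: 30.6
position: [0.4107, -0.269, 0.0998]
tool_rot: [-0.299, 3.127, -0.0]
ft_force: [0.4, -0.6, -0.5]
opening: 0.701
```

>>> jog_arm:
  steps: "0 0 0 -0.0015 -0.001 -0.01 0.4;0 0 0 0 0 -0.012 0.4;0 0 0 0 0 -0.01 0.4;0 0 0 0 0 -0.006 0.4;0 0 0 0 0 0 0.4;0 0 0 0 0 0 0.4;0 0 0 0 0 0 -1;0 0 0 0 0 0 -1;0 0 0 0 0 0 -1;0 0 0 0 0 0 -1"

```text
clock: 31.6
position: [0.4087, -0.2702, 0.0616]
tool_rot: [-0.298, 3.127, -0.0]
ft_force: [-0.3, 0.0, 0.1]
opening: 0.372
```

>>> jog_arm:
  steps: "0 0 0 0 0 0 -1;0 0 0 0 0 0 -1;0 0 0 0 0 0.01 -1;0 0 0 0 0 0.02 -1;0 0 0 0 0 0.02 -1;0 0 0 0 0 0.02 -1;0 0 0 0 0 0.02 -1;0 0 0 0 0 0.02 -1;0 0 0 0 0 0.01 -1;0 0 0 0 0 0 -1"

```text
clock: 32.6
position: [0.4093, -0.2706, 0.1829]
tool_rot: [-0.298, 3.125, -0.003]
ft_force: [0.6, -0.7, -0.8]
opening: 0.365
```

>>> jog_arm:
  steps: "0 0 0 0.015 0.02 0 -1;0 0 0 0.022 0.032 0 -1;0 0 0 0.022 0.032 0 -1;0 0 0 0.022 0.032 0 -1;0 0 0 0.022 0.032 0 -1;0 0 0 0.022 0.032 0 -1;0 0 0 0.022 0.032 0 -1;0 0 0 0.022 0.032 0 -1;0 0 0 0.0187 0.0333 0 -1;0 0 0 0 0 0 -1"

```text
clock: 33.6
position: [0.5977, 0.0106, 0.1801]
tool_rot: [0.303, -3.127, -0.002]
ft_force: [0.3, -0.7, -0.6]
opening: 0.364
```

>>> jog_arm:
  steps: "0 0 0 0 0 -0.015 -1;0 0 0 0 0 -0.02 -1;0 0 0 0 0 -0.02 -1;0 0 0 0 0 -0.02 -1;0 0 0 0 0 -0.01 -1;0 0 0 0 0 0 -1;0 0 0 0 0 0 -1;0 0 0 0 0 0 -1;0 0 0 0 0 0 -1;0 0 0 0 0 0 -1"

```text
clock: 34.6
position: [0.5967, 0.0072, 0.0971]
tool_rot: [-0.298, 3.126, -0.0]
ft_force: [-0.2, -0.4, -0.7]
opening: 0.363
```

Position good; final z is 0.0668.

>>> jog_arm:
  steps: "0 0 0 0 0 -0.01 -1;0 0 0 0 0 -0.01 -1;0 0 0 0 0 -0.006 -1;0 0 0 0 0 -0.003 -1;0 0 0 0 0 -0.0013 -1;0 0 0 0 0 0 -1;0 0 0 0 0 0 -1;0 0 0 0 0 0 0.4;0 0 0 0 0 0 0.4;0 0 0 0 0 0 0.4"

```text
clock: 35.6
position: [0.5963, 0.0071, 0.0659]
tool_rot: [0.298, -3.127, -0.0]
ft_force: [0.1, -0.3, 0.0]
opening: 0.603
```

>>> jog_arm:
  steps: "0 0 0 0 0 0 0.4;0 0 0 0 0 0.01 0.4;0 0 0 0 0 0.02 0.4;0 0 0 0 0 0.02 0.4;0 0 0 0 0 0.02 0.4;0 0 0 0 0 0.02 0.4;0 0 0 0 0 0.02 0.4;0 0 0 -0.01 -0.03 0.01 0.4;0 0 0 -0.015 -0.04 0 0.4;0 0 0 -0.015 -0.04 0 0.4"

```text
clock: 36.6
position: [0.5562, -0.1037, 0.1874]
tool_rot: [-0.3, 3.125, -0.001]
ft_force: [0.1, -0.9, -0.3]
opening: 0.699
```

>>> jog_arm:
  steps: "0 0 0 -0.015 -0.04 0 0.4;0 0 0 -0.015 -0.04 0 0.4;0 0 0 -0.015 -0.04 0 0.4;0 0 0 -0.015 -0.04 0 0.4;0 0 0 -0.0035 -0.011 0 0.4;0 0 0 0 0 -0.02 0.4;0 0 0 0 0 -0.03 0.4;0 0 0 0 0 -0.03 0.4;0 0 0 0 0 0 0.4;0 0 0 0 0 0 0.4"

```text
clock: 37.6
position: [0.493, -0.2735, 0.1066]
tool_rot: [0.299, -3.127, -0.001]
ft_force: [-0.1, 0.1, 0.7]
opening: 0.702
```

>>> jog_arm:
  steps: "0 0 0 0 0 -0.015 0.4;0 0 0 0 0 -0.015 0.4;0 0 0 0 0 -0.01 0.4;0 0 0 0 0 -0.005 0.4;0 0 0 0 0 0 0.4;0 0 0 0 0 0 0.4;0 0 0 0 0 0 -1;0 0 0 0 0 0 -1;0 0 0 0 0 0 -1;0 0 0 0 0 0 -1"

```text
clock: 38.6
position: [0.4929, -0.2739, 0.0613]
tool_rot: [-0.298, 3.127, -0.0]
ft_force: [-0.3, 1.0, 0.2]
opening: 0.374
```

>>> jog_arm:
  steps: "0 0 0 0 0 0 -1;0 0 0 0 0 0 -1;0 0 0 0 0 0.01 -1;0 0 0 0 0 0.02 -1;0 0 0 0 0 0.02 -1;0 0 0 0 0 0.02 -1;0 0 0 0 0 0.02 -1;0 0 0 0 0 0.02 -1;0 0 0 0 0 0.01 -1;0 0 0 0 0 0 -1"

```text
clock: 39.6
position: [0.4935, -0.2743, 0.1827]
tool_rot: [-0.298, 3.125, -0.003]
ft_force: [0.3, 0.5, -1.0]
opening: 0.365
```

>>> jog_arm:
  steps: "0 0 0 0.01 0.015 0 -1;0 0 0 0.018 0.027 0 -1;0 0 0 0.018 0.027 0 -1;0 0 0 0.018 0.027 0 -1;0 0 0 0.018 0.027 0 -1;0 0 0 0.018 0.027 0 -1;0 0 0 0.0232 0.0282 0 -1;0 0 0 0 0 0 -1;0 0 0 0 0 0 -1;0 0 0 0 0 0 -1"

```text
clock: 40.6
position: [0.6149, -0.0962, 0.1802]
tool_rot: [0.298, -3.126, -0.0]
ft_force: [-0.7, -0.6, -1.4]
opening: 0.365
```

>>> jog_arm:
  steps: "0 0 0 0 0 -0.015 -1;0 0 0 0 0 -0.02 -1;0 0 0 0 0 -0.02 -1;0 0 0 0 0 -0.02 -1;0 0 0 0 0 -0.01 -1;0 0 0 0 0 0 -1;0 0 0 0 0 0 -1;0 0 0 0 0 0 -1;0 0 0 0 0 0 -1;0 0 0 0 0 0 -1"

```text
clock: 41.6
position: [0.6164, -0.0957, 0.0968]
tool_rot: [-0.298, 3.126, -0.0]
ft_force: [-0.5, 0.1, -1.1]
opening: 0.363
```

>>> jog_arm:
  steps: "0 0 0 0 0.0007 -0.01 -1;0 0 0 0 0 -0.01 -1;0 0 0 0 0 -0.006 -1;0 0 0 0 0 -0.003 -1;0 0 0 0 0 -0.0013 -1;0 0 0 0 0 0 -1;0 0 0 0 0 0 -1;0 0 0 0 0 0 0.4;0 0 0 0 0 0 0.4;0 0 0 0 0 0 0.4"

```text
clock: 42.6
position: [0.616, -0.095, 0.0656]
tool_rot: [0.298, -3.127, 0.0]
ft_force: [-0.5, 0.6, 0.5]
opening: 0.599
```

>>> jog_arm:
  steps: "0 0 0 0 0 0 0.4;0 0 0 0 0 0.01 0.4;0 0 0 0 0 0.02 0.4;0 0 0 0 0 0.02 0.4;0 0 0 0 0 0.02 0.4;0 0 0 0 0 0.02 0.4;0 0 0 0 0 0.02 0.4;0 0 0 0 0 0.02 0.4;0 0 0 -0.02 0 0.01 0.4;0 0 0 -0.03 0 0 0.4"

```text
clock: 43.6
position: [0.5676, -0.0951, 0.2083]
tool_rot: [-0.298, 3.123, -0.002]
ft_force: [-0.1, 0.4, -0.2]
opening: 0.7
```

>>> jog_arm:
  steps: "0 0 0 -0.03 0 0 0.4;0 0 0 -0.03 0 0 0.4;0 0 0 -0.03 0 0 0.4;0 0 0 -0.03 0 0 0.4;0 0 0 -0.03 0 0 0.4;0 0 0 -0.03 0 0 0.4;0 0 0 0 0 0 0.4;0 0 0 0 0 0 0.4;0 0 0 0 0 0 0.4;0 0 0 0 0 0 0.4"

```text
clock: 44.6
position: [0.387, -0.0951, 0.206]
tool_rot: [-0.299, 3.127, -0.0]
ft_force: [0.7, -0.0, -0.1]
opening: 0.695
```

Run:
```python
from plant import *
from h import *
print(observe()["position"])
for n in("scene","top"):
    c=read_camera(n); im,H=hsv(c); cv2.imwrite(f"pics/{n}6.png",im); h,s,v=cv2.split(H)
    x0,y0,w,hh=(290,180,100,110) if n=="scene" else (280,120,140,140)
    cv2.imwrite(f"pics/{n}6z.png",cv2.resize(im[y0:y0+hh,x0:x0+w],None,fx=4,fy=4,interpolation=cv2.INTER_CUBIC))
    P=cloud(c);hi=(P[...,2]>0.086)&(P[...,2]<.1)&(v>110)&(abs(P[...,0]-.607)<.06)&(abs(P[...,1]+.044)<.1)
    for b in blobs(hi,40):
        M=cv2.moments(b);u=M["m10"]/M["m00"];q=M["m01"]/M["m00"];print(n,"cap",onz(c,u,q,.092).round(4),cv2.contourArea(b))
    for nm,m,z in(("green",(h>50)&(h<85)&(s>100)&(v>40),.03),("tin",(h>8)&(h<24)&(s>110)&(v>60)&(abs(P[...,0]-.45)<.03)&(abs(P[...,1]+.088)<.035),.032)):
        for b in blobs(m)[:1]:
            M=cv2.moments(b);u=M["m10"]/M["m00"];q=M["m01"]/M["m00"];print(n,nm,onz(c,u,q,z).round(4))
```

```text
[ 0.38704309 -0.09507223  0.20601433]
scene cap [ 0.6142 -0.0968  0.092 ] 187.5
scene cap [0.5966 0.005  0.092 ] 159.5
scene green [ 0.6078 -0.0416  0.03  ]
scene tin [ 0.4538 -0.0938  0.032 ]
top cap [0.596 0.008 0.092] 243.5
top cap [ 0.6137 -0.0939  0.092 ] 242.0
top green [ 0.6067 -0.0428  0.03  ]
top tin [ 0.447 -0.084  0.032]
```

View pics/scene6.png

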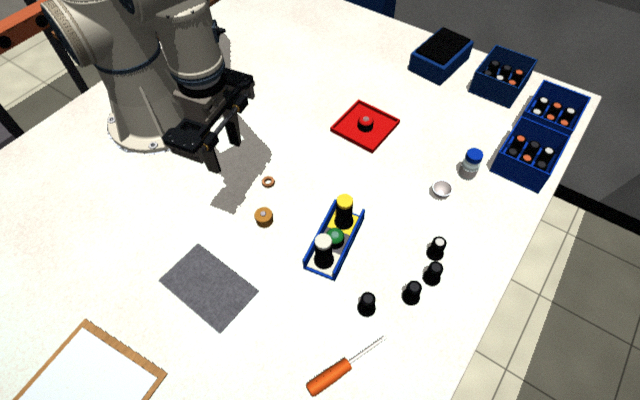

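View pics/top6z.png

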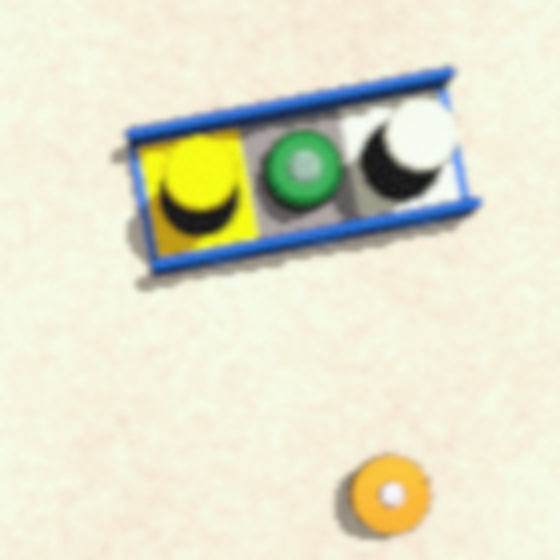

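The views show yellow, green and white standing on their places (caps within 3 mm of where they started), red in the tray at (365,123), and the tin unmoved. Handing in.

```bash
python3 -c "
from plant import *
print(observe()['clock'],job_done())"
```

```text
the job is handed in; nothing more can be done
44.7 None
```

The swap is done and handed in at 44.7 s of the 136 s allowed; the hand-in gives no verdict, so the success below rests on my own camera checks.

**What I did:** I stood both housings on the grey mat and moved the red module into the red tray. I then set the green module on the grey place and put each housing back on the pad of its cap's colour.

**Last checks (both cameras, arm clear):**
- **Housings:** The yellow cap is within about 2 mm of the pad's middle and the white cap within about 3 mm.
- **Green module:** It is within about 3 mm of the carrier's middle.
- **Red module:** By eye, it stands in the middle of the tray.
- **Uprightness and contact:** By eye, everything is upright and the gripper is open and well clear. I did not measure tilt angles.
- **Tin:** It is where it started, within about 0.5 mm in each camera.

**Disagreements:** The two cameras differed by about 1–3 mm on the housings and the green module, about 4 mm on the carrier, and about 12 mm on the tin because they see different sides of it. I averaged them for the target positions; these offsets are inside the tolerances. No check failed.

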